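# Shine the torch on the righted spray can

## Task

The spray can on the workbench has fallen over: stand it upright on the bench close to where it lies and let go of it. Then draw the yellow torch out of its wooden stand and hold it up over the bench, slanting down at about 45 degrees, with its lens pointing at the middle of the can from roughly 10 cm away and touching nothing but the gripper, so that the can is lit up for a check for dents. Finish while still holding the torch there, still and gripped, and leave everything else where it is.

Things in the scene. Friction and masses are not known exactly. Their poses are not given: they have to be found in the camera images.
- can: Red spray can with a white and blue label band and a white cap, lying on its side at the start. 160 mm long in all: metal body 52 mm in diameter for the first 128 mm from its base, then a shoulder, then a cap 36 mm in diameter. About 0.28 kg. Origin at the centre of its base (underside); its own z axis runs from the base to the cap (horizontal while it lies, pointing up when it stands).
- can_mid (a point): The middle of the can: the point on the can's axis 80 mm from its base, where the torch must point.
- torch: Yellow torch (flashlight), 171 mm long, about 0.15 kg, stored lens down in one of the two pockets of the stand. Head 40 mm in diameter for the first 36 mm from the lens, tapering to a round handle 28 mm in diameter from 56 to 158 mm from the lens, then the tail end. Origin at the centre of the lens face; its own z axis runs from the lens to the tail (up in the stand), so it shines along minus z.
- stand: Fixed wooden block, 80 mm (its x) by 200 mm (its y) by 60 mm high, with two round pockets 44 mm in diameter and 45 mm deep, centred 48 mm either side of its middle along its y. Either torch may be in either pocket. Origin at the centre of its underside, on the bench; z up.
- spare_torch: Blue torch of the same shape and size as the yellow one, in the other pocket; leave it there. Origin at the lens, z axis from lens to tail.
- jar: Amber glass jar with a steel lid, 80 mm across, 110 mm high, standing; origin at the centre of its underside. Leave it alone.
- tin: Paint tin with a green label, 90 mm across, 100 mm high, standing; origin at the centre of its underside. Leave it alone.
- mug: Blue mug, 80 mm across plus its handle, 90 mm high, standing; origin at the centre of its underside. Leave it alone.
- tape: Orange tape measure, 70 mm (x) by 35 mm (y) by 60 mm high; origin at the centre of its underside. Leave it alone.
- hammer: Hammer, 260 mm long, 26 mm high, lying along its own x (head at +x); origin under its middle. Leave it alone.
Not all that is in view belongs to the job. Of the things that look like the torch, the smaller one is meant.

How it is judged:
By the outcome, as a careful person would: the job done as asked, in the order asked, and still so for the second after the job is handed in, while the arm keeps its last pose, push and grip.
It also fails if it takes over 72 s, if anything falls off the work surface, if the arm or the gripper's body presses on something with over 40 N, if the wrist force passes 120 N, or if a joint passes its speed limit or range.

## Robot

A 6-joint arm with a two-finger parallel gripper is mounted at the origin on the work surface. World frame = base frame: x ahead of the robot, y to its left, z up, the work surface at z = 0. Lengths are in m, angles in rad, forces in N, time in s.
With the tool pointing down it reaches from about 0.425 to 0.925 m from the base axis. Payload 12.5 kg.
Tool frame: the origin (TCP) lies midway between the tips of the shut fingers; the grasp point (between the pads) lies r.grasp_offset behind it (r.grasp_offset is the distance from the TCP to the grasp point, in m); z points along the fingers, y is the line along which they close (so a half turn about z gives the same grasp; the last joint's range is limited). The gripper opens to 85 mm and grips with 20 to 120 N. Pads are 22 mm wide; open, the fingers measure 114 mm over their backs; the gripper's body (76 mm by 85 mm) begins 54 mm behind the grasp point. The pads swing forward as they close: fully open they stand 13 mm farther back than shut.
Start: joints at [1.017, 0.491, 1.559, -0, 1.092, -0.106], TCP at [0.271, 0.563, 0.231] pointing down, gripper open.
Joint ranges: [-3.1, 3.1], [-0.84, 2.19], [0.05, 2.79], [-1.13, 4.28], [0.06, 2.93], [-2.69, 2.69]. Speed limits (rad/s): [2.22, 2.22, 2.79, 3.14, 3.14, 3.14].

## Interface

Orientations are given as a rotation vector (axis times angle).
In Python, from cell import r, claw, solve_ik, sensors, eyes, finish_job gives the robot as it stands. Calls block until the motion is done:
- r.reach(position, orientation): joint-space move of the TCP to a pose.
- r.movel(position, rot=None, speed=0.15): straight line of the TCP; rot=None keeps the orientation; speed is the mean speed in m/s.
- r.set_joints(angles): joint-space move.
- claw.gripper_to(opening, effort=None): finger opening in m; effort is the grip in N (None keeps the last); returns when the fingers have stopped.
- r.wait(seconds).
- solve_ik(position, orientation): joint angles nearest the present ones, or None.
- sensors.observe(): the state.
- eyes.get_image(name): name is "scene" or "side" or "wrist"; returns a dict with "image" (384x512x3 uint8, red, green, blue), "range_z" (384x512 float32, m along the optical axis (not along the pixel's ray), 0 where there is no reading), "mtx" (3x3 intrinsics, pixels), "rvec" (rotation vector, rad) and "tvec" (3), from world to camera coordinates, as OpenCV has them. Camera axes: x right, y down, z forward; pixel columns grow to the right and rows downward; lengths in m; the calibration is good to about 2 mm. A picture is of the moment at which its call begins.
A pose or a line that the arm cannot do raises r.MotionError and nothing moves.
- finish_job(): hands the job in; it is judged then, once.
The state is a dict: "time_s": time; "joint_positions": joint angles; "joint_vel": joint speeds; "joint_efforts": joint torques, N m; "tcp_pos": TCP position; "orientation": TCP orientation; "ft_force": force on the tool from outside, world axes, zero at the start; "torque": the same for the moment, N m; "opening": finger opening in m; "finger_force": force on a finger pad.
Only numpy, scipy, OpenCV 4.12 (cv2) and the standard library are available. Lean on these libraries where they do the work, as an engineer would, in place of code of your own. Each camera call takes 0.05 s, during which the arm holds its last target. There are 200 camera calls.

## Working session

There is one attempt and no reset: what is moved stays moved. The work goes in short steps, each a Python script; the robot and the scene stay as the last script left them, time stands still between calls to the robot, and variables do not carry over. Pictures are saved under pics/ and viewed, at most 10 in all, crops included, and the job is handed in when it is done.

```bash
mkdir -p pics; ls
cat > h.py <<'E'
import numpy as np, cv2
from scipy.spatial.transform import Rotation as R
from cell import r, claw, solve_ik, sensors, eyes, finish_job
def cloud(d):
    z=d["range_z"]; v,u=np.mgrid[:z.shape[0],:z.shape[1]]
    K=d["mtx"]; P=np.stack([(u-K[0][2])/K[0][0]*z,(v-K[1][2])/K[1][1]*z,z],-1)
    M=cv2.Rodrigues(np.array(d["rvec"],float))[0]
    W=(P-np.array(d["tvec"]).ravel())@M
    W[z==0]=np.nan
    return W
def save(n,im): cv2.imwrite(f"pics/{n}.png",im[...,::-1])
def rv(zax,yax):
    z=np.array(zax,float);z/=np.linalg.norm(z);y=np.array(yax,float);y-=z*(y@z);y/=np.linalg.norm(y)
    return R.from_matrix(np.c_[np.cross(y,z),y,z]).as_rotvec()
E
python3 - <<'E'
from h import *
ims=[]
for n in("scene","side"):
    d=eyes.get_image(n); np.savez(f"{n}0.npz",**d); save(n+"0",cv2.resize(d["image"],(800,600)))
    print(n,d["mtx"],d["rvec"],d["tvec"])
print(r.grasp_offset,sensors.observe())
E
```

```text
pics
scene [[466.91163362   0.         264.10567951]
 [  0.         466.91163362 183.02080653]
 [  0.           0.           1.        ]] [ 1.47539278  2.22473876 -0.75822358] [ 0.3202623  -0.38034778  1.61051785]
side [[405.93043759   0.         258.51144271]
 [  0.         405.93043759 193.36085258]
 [  0.           0.           1.        ]] [ 2.45725067 -0.50054391  0.18078387] [-0.60064094  0.14103216  1.16421059]
0.0187 {'time_s': 0.1, 'joint_positions': array([ 1.01734415e+00,  4.91490397e-01,  1.55942924e+00,  1.51808873e-05,
        1.09167129e+00, -1.05591950e-01]), 'joint_vel': array([ 2.11685991e-03, -1.67049698e-03, -2.18349446e-03,  3.03036674e-05,
        7.61448454e-05, -1.19995248e-03]), 'joint_efforts': array([ 3.01418280e-03, -6.19440079e+01, -2.62026143e+01, -5.07782283e-05,
        2.79520755e-03, -1.84685223e-05]), 'tcp_pos': array([0.2705092 , 0.56319327, 0.23077766]), 'orientation': array([-6.97568562e-01, -3.06282397e+00,  1.47671847e-03]), 'ft_force': array([ 0.2834156 , -0.74373503,  1.09276475]), 'torque': array([-0.00059309,  0.01562669,  0.04059809]), 'finger_force': 0.0, 'opening': 0.08532291819300244}
```

View pics/scene0.png

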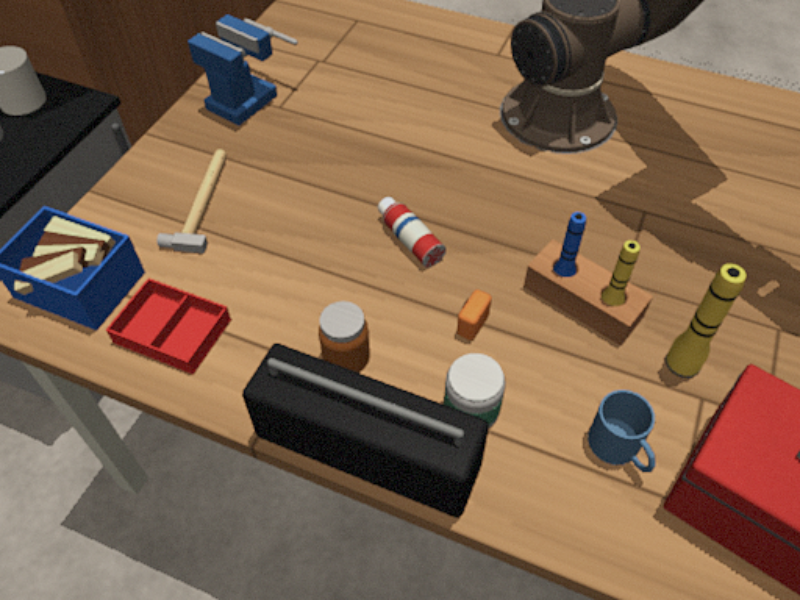

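View pics/side0.png

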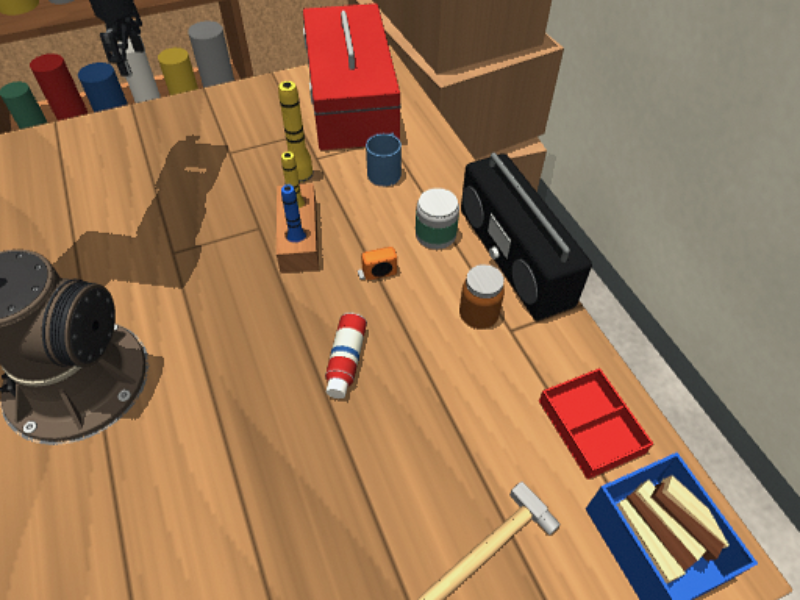

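Candidates in scene0, 800x600 pixels: small yellow torch in the stand (622,272), blue spare in the stand (570,245), and a large yellow torch standing on the bench (705,320). I choose the small one in the stand. The can lies at (412,232), cap at (388,205) and base at (433,257).

Run:
```python
from h import *
S=1.5625
L={}
for n in("scene","side"):
    d=dict(np.load(n+"0.npz")); W=cloud(d); L[n]=(d,W)
    for nm,(u,v) in dict(scene=dict(cap=(388,205),base=(433,257),blue=(578,217),yel=(631,246),big=(733,272),jar=(344,312),tin=(475,370),tape=(478,300),mug=(625,400),ham=(183,242),radio=(370,390)),side=dict(cap=(340,385),base=(350,320),blue=(289,190),yel=(289,156),big=(289,87),tape=(380,255),jar=(484,280),tin=(437,205)))[n].items():
        print(n,nm,W[int(v/S),int(u/S)].round(3))
def blob(n,box):
    d,W=L[n]; a=[int(x/S) for x in box]; P=W[a[1]:a[3],a[0]:a[2]].reshape(-1,3); C=d["image"][a[1]:a[3],a[0]:a[2]].reshape(-1,3).astype(int); return P,C
can=[]
for n,b in(("scene",(365,185,455,275)),("side",(315,305,375,405))):
    P,C=blob(n,b); P=P[(P[:,2]>.012)&(P[:,2]<.07)]
    rect=cv2.minAreaRect(P[:,:2].astype(np.float32)); print(n,"can",len(P),rect,P[:,2].max(), P.mean(0)); can.append(P)
P=np.vstack(can); m=P.mean(0); 
_,_,V=np.linalg.svd(P-m); ax=V[0]; print("axis",ax)
t=(P-m)@ax; print(m,np.percentile(t,[.5,99.5]))
for n,b in(("scene",(520,240,655,345)),("side",(270,180,325,275))):
    P,C=blob(n,b); P=P[(abs(P[:,2]-.06)<.006)]
    print(n,"stand",len(P),cv2.minAreaRect(P[:,:2].astype(np.float32)))
for n,b in(("scene",(605,235,645,290)),("side",(278,148,302,185))):
    P,C=blob(n,b)
    k=(P[:,2]>.09)&(P[:,2]<.2)&(C[:,0]>C[:,2]+40); print(n,"yel",k.sum(),np.nanmedian(P[k],0),P[k][:,2].max())
    for lo in(.1,.12,.14,.16): q=P[k&(P[:,2]>lo)&(P[:,2]<lo+.02)]; print(lo,len(q),q.mean(0).round(4))
im=L["scene"][0]["image"]
save("crop",np.hstack([cv2.resize(im[120:180,235:295],(400,400)),cv2.resize(im[135:225,335:425],(400,400))]))
```

```text
scene cap [ 0.441 -0.214  0.044]
scene base [ 0.511 -0.093  0.026]
scene blue [0.471 0.133 0.187]
scene yel [0.497 0.225 0.184]
scene big [0.546 0.367 0.243]
scene jar [ 0.735 -0.157  0.106]
scene tin [0.747 0.067 0.095]
scene tape [0.596 0.019 0.057]
scene mug [0.691 0.29  0.064]
scene ham [ 0.656 -0.531  0.025]
scene radio [ 0.863 -0.053  0.139]
side cap [ 0.434 -0.221  0.042]
side base [ 0.499 -0.103  0.052]
side blue [0.468 0.131 0.188]
side yel [0.497 0.226 0.189]
side big [0.546 0.357 0.249]
side tape [0.608 0.019 0.057]
side jar [ 0.745 -0.155  0.11 ]
side tin [0.75  0.062 0.104]
scene can 856 ((0.47158923745155334, -0.15994776785373688), (0.16426648199558258, 0.05366490036249161), 61.112918853759766) 0.05594301742389688 [ 0.4830834  -0.14798855  0.04061305]
side can 920 ((0.4655072093009949, -0.1601218283176422), (0.16171050071716309, 0.05216892063617706), 57.32471466064453) 0.05675781532767517 [ 0.46500054 -0.16597095  0.04436715]
axis [0.53674091 0.84371284 0.0076052 ]
[ 0.47371615 -0.15730375  0.04255774] [-0.08703238  0.07718674]
scene stand 1488 ((0.48370394110679626, 0.18188267946243286), (0.20157037675380707, 0.08596400171518326), 73.10625457763672)
side stand 752 ((0.48224732279777527, 0.1806448996067047), (0.2036358118057251, 0.0789794921875), 73.48409271240234)
scene yel 311 [0.50756521 0.22837785 0.15075213] 0.1876191972777311
0.1 49 [0.5079 0.2282 0.1108]
0.12 59 [0.5081 0.2285 0.1305]
0.14 56 [0.5081 0.2284 0.1495]
0.16 69 [0.5067 0.2282 0.1713]
side yel 183 [0.49557586 0.21880028 0.15388274] 0.19200068548346638
0.1 6 [0.5317 0.3265 0.1042]
0.12 40 [0.4946 0.2178 0.1305]
0.14 41 [0.4935 0.2176 0.1497]
0.16 40 [0.4944 0.2183 0.1724]
```

View pics/crop.png

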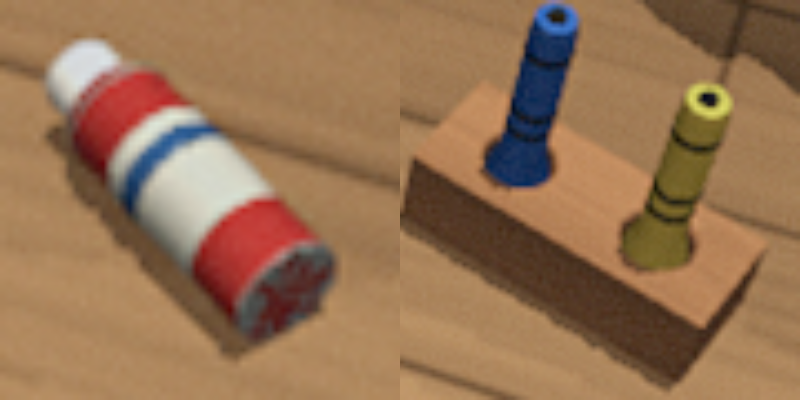

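The crop shows the can with its base at lower right and its cap at upper left. The small yellow torch is in the stand's +y pocket, about (0.498, 0.226), tail at z≈0.187 as expected. Next I check reachability for the planned grasps.

```bash
cat >> h.py <<'E'
C=np.array([.4685,-.160,0]); h=np.array([-np.cos(np.radians(59)),-np.sin(np.radians(59)),0]); UP=np.array([0,0,1.]); GO=.0187
side=np.cross(UP,h)
def hd(deg): return np.array([np.cos(np.radians(deg)),np.sin(np.radians(deg)),0])
E
python3 - <<'E'
from h import *
a=np.radians(30)
z0=-UP*np.cos(a)-h*np.sin(a)
for s in(1,-1):
  for hh in (.03,.2):
    q=solve_ik(C+[0,0,hh]+z0*GO,rv(z0,s*side)); print("lie",s,hh,None if q is None else np.round(q,2))
B=C
for g in range(0,360,20):
  u=hd(g); z=u*np.cos(a)-UP*np.sin(a)
  for s in(1,-1):
    # y before = s*side, side=UP x h ; after heading u: y=UP x u
    q=[solve_ik(B+[0,0,hh]+z*GO,rv(z,s*np.cross(UP,u))) for hh in(.085,.2)]
    if q[0] is not None and q[1] is not None: print("stand",g,s,np.round(q,2).tolist())
B=C
for g in range(0,360,20):
  d=(hd(g)+UP)/2**.5
  for k in range(0,360,45):
    y=R.from_rotvec(d*np.radians(k)).apply(np.cross(UP,hd(g)))
    q=solve_ik(B+[0,0,.08]+d*(.10+.13-GO),rv(-d,y))
    if q is not None: print("torch",g,k,np.round(q,2))
E
```

```text
lie 1 0.03 [-0.71  0.72  2.09  0.94  0.66 -1.02]
lie 1 0.2 [-0.71  0.41  1.99  0.65  0.95 -0.61]
lie -1 0.03 [-0.71  0.72  2.09  0.94  0.66  2.12]
lie -1 0.2 [-0.71  0.41  1.99  0.65  0.95  2.54]
stand 0 1 [[-0.76, 0.82, 2.53, 2.45, 1.21, 1.41], [-0.76, 0.44, 2.47, 2.26, 0.89, 1.78]]
stand 0 -1 [[-0.76, 0.82, 2.53, 2.45, 1.21, -1.73], [-0.76, 0.44, 2.47, 2.26, 0.89, -1.37]]
stand 20 1 [[-0.88, 0.78, 2.4, 1.94, 1.06, 1.52], [-0.88, 0.46, 2.35, 1.71, 0.97, 1.95]]
stand 20 -1 [[-0.88, 0.78, 2.4, 1.94, 1.06, -1.62], [-0.88, 0.46, 2.35, 1.71, 0.97, -1.2]]
stand 40 1 [[-0.91, 0.77, 2.24, 1.46, 1.06, 1.72], [-0.91, 0.51, 2.19, 1.3, 1.12, 2.06]]
stand 40 -1 [[-0.91, 0.77, 2.24, 1.46, 1.06, -1.42], [-0.91, 0.51, 2.19, 1.3, 1.12, -1.08]]
stand 60 1 [[-0.88, 0.79, 2.06, 1.08, 1.17, 1.87], [-0.88, 0.57, 2.02, 1.0, 1.3, 2.1]]
stand 60 -1 [[-0.88, 0.79, 2.06, 1.08, 1.17, -1.27], [-0.88, 0.57, 2.02, 1.0, 1.3, -1.04]]
stand 80 1 [[-0.81, 0.82, 1.89, 0.8, 1.33, 1.92], [-0.81, 0.63, 1.86, 0.77, 1.49, 2.08]]
stand 80 -1 [[-0.81, 0.82, 1.89, 0.8, 1.33, -1.22], [-0.81, 0.63, 1.86, 0.77, 1.49, -1.06]]
sta
[... 6998 characters left out ...]
.84  1.08  0.11  2.01 -1.42]
torch 320 45 [-0.56  0.84  1.08  0.11  2.01 -2.21]
torch 320 135 [-0.56  0.84  1.08  0.11  2.01  2.5 ]
torch 320 180 [-0.56  0.84  1.08  0.11  2.01  1.72]
torch 320 225 [-0.56  0.84  1.08  0.11  2.01  0.93]
torch 320 270 [-0.56  0.84  1.08  0.11  2.01  0.15]
torch 320 315 [-0.56  0.84  1.08  0.11  2.01 -0.64]
torch 340 0 [-0.42  0.86  1.03 -0.05  2.04 -1.64]
torch 340 45 [-0.42  0.86  1.03 -0.05  2.04 -2.43]
torch 340 135 [-0.42  0.86  1.03 -0.05  2.04  2.28]
torch 340 180 [-0.42  0.86  1.03 -0.05  2.04  1.5 ]
torch 340 225 [-0.42  0.86  1.03 -0.05  2.04  0.71]
torch 340 270 [-0.42  0.86  1.03 -0.05  2.04 -0.07]
torch 340 315 [-0.42  0.86  1.03 -0.05  2.04 -0.86]
```

Run:
```python
from h import *
a=np.radians(30); z0=-UP*np.cos(a)-h*np.sin(a); o=rv(z0,side)
p=sensors.observe()["tcp_pos"]
r.movel(p+[0,0,.15],speed=.25)
G=C+[0,0,.029]+z0*GO
r.reach(G-z0*.15,o)
r.movel(G,speed=.12)
print(sensors.observe()["ft_force"])
claw.gripper_to(0.0,60)
s=sensors.observe(); print(s["opening"],s["finger_force"],s["ft_force"])
r.movel(G+[0,0,.17],speed=.15)
s=sensors.observe(); print(s["time_s"],s["opening"],s["finger_force"],s["ft_force"])
d=eyes.get_image("side"); e=eyes.get_image("scene")
save("lift",np.hstack([cv2.resize(d["image"][100:300,100:300],(400,400)),cv2.resize(e["image"][20:220,180:380],(400,400))]))
```

```text
[-0.10791395 -0.32308806 -0.24603322]
0.050257360881657366 61.00820392370224 [-4.02458244 -2.18920722  8.20597335]
6.9 0.050078858750560944 62.6248949021101 [-0.67632569  0.93634107 -4.29215972]
```

View pics/lift.png

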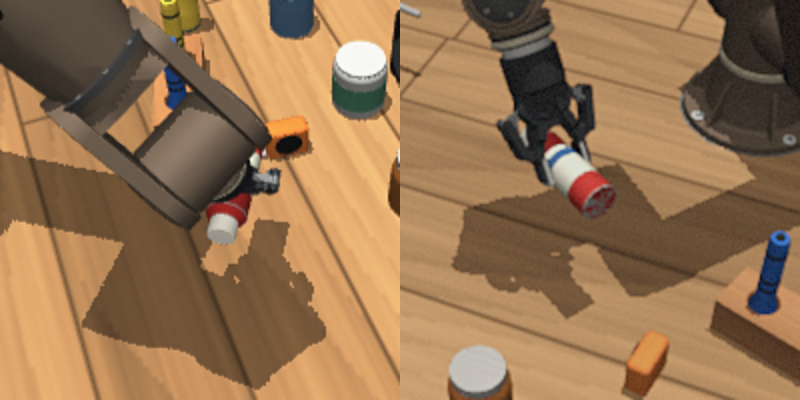

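Can is gripped across its middle (left picture: cap at (222,230); right picture: base at (598,200)) and looks level. Now turn it upright.

Run:
```python
from h import *
a=np.radians(30); u=hd(59); z=u*np.cos(a)-UP*np.sin(a); o=rv(z,np.cross(UP,u))
T=C+[0,0,.081]+z*GO
r.reach(T+[0,0,.10],o)
d=eyes.get_image("side"); e=eyes.get_image("scene")
for n,x in(("side",d),("scene",e)): np.savez(n+"1.npz",**x)
save("up",np.hstack([cv2.resize(d["image"][100:300,100:300],(400,400)),cv2.resize(e["image"][20:220,180:380],(400,400))]))
W=cloud(e); m=(np.linalg.norm(W[...,:2]-C[:2],axis=-1)<.05)&(W[...,2]>.05)&(W[...,2]<.3)
P=W[m]; 
for lo in np.arange(.08,.28,.02):
    q=P[(P[:,2]>lo)&(P[:,2]<lo+.02)]
    if len(q): print(lo.round(2),len(q),q.mean(0).round(4),q.min(0).round(3),q.max(0).round(3))
print(sensors.observe()["opening"],sensors.observe()["time_s"])
```

```text
0.08 3 [ 0.4897 -0.1428  0.099 ] [ 0.487 -0.15   0.097] [ 0.494 -0.137  0.1  ]
0.1 94 [ 0.4887 -0.1468  0.1104] [ 0.461 -0.174  0.1  ] [ 0.499 -0.129  0.12 ]
0.12 88 [ 0.4901 -0.1482  0.1299] [ 0.464 -0.179  0.12 ] [ 0.498 -0.13   0.14 ]
0.14 106 [ 0.4891 -0.1463  0.1499] [ 0.464 -0.178  0.14 ] [ 0.5   -0.129  0.16 ]
0.16 107 [ 0.4895 -0.1476  0.1708] [ 0.44  -0.186  0.16 ] [ 0.504 -0.128  0.18 ]
0.18 225 [ 0.4887 -0.1597  0.19  ] [ 0.437 -0.207  0.18 ] [ 0.507 -0.128  0.2  ]
0.2 215 [ 0.4787 -0.1726  0.2105] [ 0.419 -0.21   0.2  ] [ 0.5   -0.129  0.22 ]
0.22 212 [ 0.4805 -0.1582  0.2296] [ 0.426 -0.21   0.22 ] [ 0.499 -0.129  0.24 ]
0.24 131 [ 0.4787 -0.153   0.253 ] [ 0.455 -0.173  0.24 ] [ 0.492 -0.137  0.26 ]
0.26 56 [ 0.4738 -0.1535  0.2613] [ 0.458 -0.172  0.26 ] [ 0.49  -0.138  0.264]
0.049760316373871696 9.375
```

View pics/up.png

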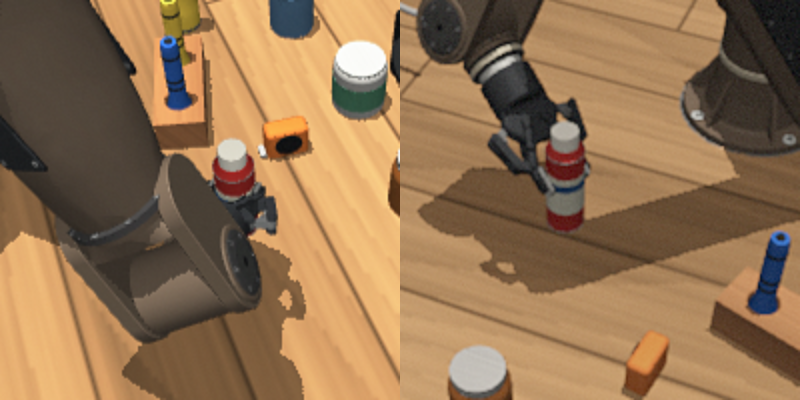

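Upright: cap top at z≈0.262 and base at ≈0.10. The left picture has the cap at (232,153), the right has the can vertical at (565,180). Lower it to contact and release.

Run:
```python
from h import *
s=sensors.observe(); p=s["tcp_pos"]; z=R.from_rotvec(s["orientation"]).as_matrix()[:,2]
r.movel(p-[0,0,.094],speed=.1); r.wait(.2)
f0=sensors.observe()["ft_force"][2]
for k in range(12):
    p=p if k else p-[0,0,.094]
    p=p-[0,0,.001]; r.movel(p,speed=.02); r.wait(.05)
    f=sensors.observe()["ft_force"][2]
    if f-f0>4: break
print(k,p,f0,f)
claw.gripper_to(.085); r.wait(.3)
r.movel(p-z*.12,speed=.12)
print(sensors.observe()["time_s"],sensors.observe()["ft_force"])
c=p+[0,0,.12]-z*.12
r.movel(c+[0,0,.05],speed=.2)
e=eyes.get_image("scene");W=cloud(e); m=(np.linalg.norm(W[...,:2]-C[:2],axis=-1)<.06)&(W[...,2]>.01)&(W[...,2]<.2)
P=W[m];t=P[P[:,2]>.152]; print("top",t.mean(0),t.max(0),len(t),cv2.minEnclosingCircle(t[:,:2].astype(np.float32)))
for lo in np.arange(.02,.13,.02):
    q=P[(P[:,2]>lo)&(P[:,2]<lo+.02)]; print(lo.round(2),len(q),q.mean(0).round(4))
d=eyes.get_image("side")
save("placed",np.hstack([cv2.resize(d["image"][100:300,100:300],(400,400)),cv2.resize(e["image"][20:220,180:380],(400,400))]))
```

```text
7 [ 0.47687239 -0.14609232  0.0696919 ] -4.9773387515080545 5.219784439454217
14.9583 [ 0.0272374  -0.16274877 -0.31242884]
top [ 0.47367243 -0.15383124  0.15817162] [ 0.49109102 -0.13742901  0.16336582] 115 ((0.47171249985694885, -0.15500439703464508), 0.019583705812692642)
0.02 78 [ 0.4893 -0.1475  0.0304]
0.04 86 [ 0.489  -0.1471  0.0503]
0.06 86 [ 0.4895 -0.1479  0.0702]
0.08 94 [ 0.4886 -0.1464  0.0904]
0.1 90 [ 0.4897 -0.1471  0.1103]
0.12 153 [ 0.4839 -0.1498  0.1307]
```

View pics/placed.png

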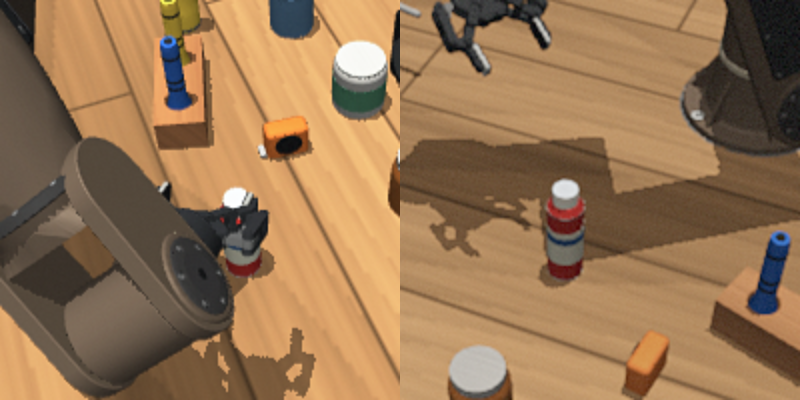

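Can is standing near (0.471, -0.156), cap top z≈0.16; it shows upright at (565,230) in the right picture. Now the torch.

Run:
```python
from h import *
s=sensors.observe(); p=s["tcp_pos"]
r.movel(p+[-.0,0,.17],speed=.25)
Tc=np.array([.497,.2265,0]); y=np.array([.958,-.287,0])
qs=[(abs(q[5]),sg,q) for sg in(1,-1) if (q:=solve_ik(Tc+[0,0,.126],rv(-UP,sg*y))) is not None]
sg=min(qs)[1]; o=rv(-UP,sg*y); print([np.round(x[2],2) for x in qs])
r.reach(Tc+[0,0,.33],o)
claw.gripper_to(.06)
d=eyes.get_image("side");e=eyes.get_image("scene");
W=cloud(e); m=(np.linalg.norm(W[...,:2]-Tc[:2],axis=-1)<.03)&(W[...,2]>.18)&(W[...,2]<.2)
print("tail",W[m].mean(0),W[m].max(0),cv2.minEnclosingCircle(W[m][:,:2].astype(np.float32)))
for n,x in(("scene",e),("side",d)):
    W=cloud(x); m=(np.linalg.norm(W[...,:2]-[.471,-.156],axis=-1)<.06)&(W[...,2]>.156)&(W[...,2]<.17)
    print(n,"cap",W[m].mean(0),cv2.minEnclosingCircle(W[m][:,:2].astype(np.float32)))
    m=(np.linalg.norm(W[...,:2]-[.471,-.156],axis=-1)<.06)&(W[...,2]>.03)&(W[...,2]<.12)
    P=W[m][:,:2]; A=np.c_[2*P,np.ones(len(P))]; 
    from scipy.optimize import least_squares
    print("body",least_squares(lambda c:np.hypot(*(P-c).T)-.026,[.471,-.156],loss="soft_l1",f_scale=.002).x)
print(sensors.observe()["time_s"])
```

```text
[array([ 0.31,  0.51,  1.86, -0.  ,  0.76,  0.6 ]), array([ 0.31,  0.51,  1.86, -0.  ,  0.76, -2.54])]
tail [0.49928312 0.22889517 0.18406109] [0.51164335 0.24102222 0.18810266] ((0.49785780906677246, 0.2274058610200882), 0.013911139219999313)
scene cap [ 0.47270035 -0.15372821  0.15883099] ((0.4722636044025421, -0.1547911912202835), 0.018699010834097862)
body [ 0.47021887 -0.15511989]
side cap [ 0.468353   -0.15756353  0.16063833] ((0.4668583571910858, -0.15610837936401367), 0.019273553043603897)
body [ 0.46845348 -0.15572532]
19.175
```

Run:
```python
from h import *
Tc=np.array([.4975,.227,0])
p=sensors.observe()["tcp_pos"]
r.movel(Tc+[0,0,.25],speed=.15)
r.movel(Tc+[0,0,.126],speed=.12)
print("ft",sensors.observe()["ft_force"])
claw.gripper_to(0,60); s=sensors.observe(); print(s["opening"],s["finger_force"],s["ft_force"])
r.movel(Tc+[0,0,.19],speed=.05); s=sensors.observe(); print(s["ft_force"])
r.movel(Tc+[0,0,.38],speed=.2)
s=sensors.observe(); print(s["opening"],s["finger_force"],s["ft_force"],s["time_s"],s["joint_positions"].round(2))
e=eyes.get_image("scene");W=cloud(e); m=(np.linalg.norm(W[...,:2]-Tc[:2],axis=-1)<.035)&(W[...,2]>.2)&(W[...,2]<.45)
P=W[m]; print("minz",np.percentile(P[:,2],[0,1,5]))
for lo in np.arange(.26,.36,.02):
    q=P[(P[:,2]>lo)&(P[:,2]<lo+.02)]; print(lo.round(2),len(q),q.mean(0).round(4),np.ptp(q,axis=0).round(3))
d=eyes.get_image("side"); 
save("held",np.hstack([cv2.resize(d["image"][0:200,100:300],(400,400)),cv2.resize(e["image"][40:240,300:500],(400,400))]))
```

```text
ft [ 0.75989351 -0.35389448 -0.68253096]
0.027013379666472097 58.89624863862991 [-1.38984015 -0.24566575  5.21852875]
[-2.87549587e-03 -1.71125329e-01 -2.95231472e+00]
0.026794168420543673 59.075967371463776 [ 0.06837391  0.12852444 -2.65689186] 23.975 [ 0.31  0.26  1.53 -0.    1.36  0.6 ]
minz [0.26688031 0.27074673 0.27552527]
0.26 69 [0.5113 0.2269 0.2742] [0.022 0.039 0.013]
0.28 117 [0.512  0.2272 0.2901] [0.021 0.039 0.019]
0.3 159 [0.5094 0.2278 0.3099] [0.026 0.039 0.02 ]
0.32 93 [0.5073 0.2275 0.3294] [0.016 0.028 0.02 ]
0.34 100 [0.5079 0.2276 0.3497] [0.017 0.027 0.02 ]
```

View pics/held.png

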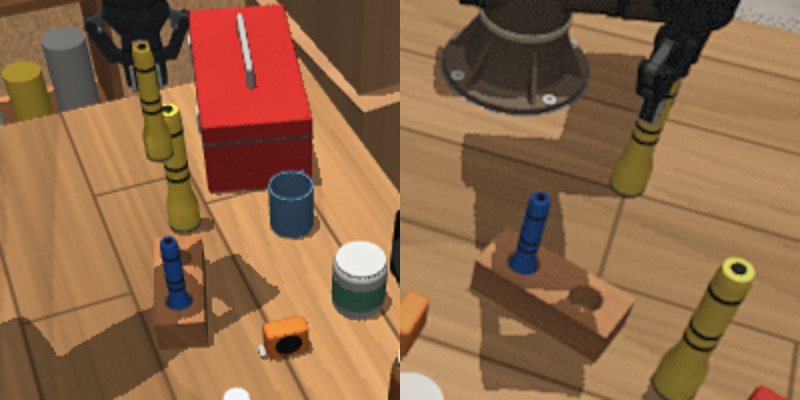

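The torch hangs vertically in the gripper (lens z≈0.269, i.e. 0.111 below the TCP as planned). The right picture shows it at (640,150), with the blue spare still in its pocket. Now go to the aiming pose.

Run:
```python
from h import *
mid=np.array([.4695,-.1555,.08]); g=260
d=(hd(g)+UP)/2**.5; y=R.from_rotvec(d*np.radians(270)).apply(np.cross(UP,hd(g))); o=rv(-d,y)
F=mid+d*(.10+.111)
print(np.round(solve_ik(F+d*.12+[0,0,.08],o),2))
r.reach(F+d*.12+[0,0,.08],o); r.wait(.2)
r.movel(F+d*.1,speed=.15); r.movel(F,speed=.06); r.wait(.6)
s=sensors.observe(); print(s["time_s"],s["opening"],s["finger_force"],s["ft_force"],s["tcp_pos"]-F)
e=eyes.get_image("scene"); q=eyes.get_image("side")
for n,x in(("scene",e),("side",q)):
    W=cloud(x); im=x["image"].astype(int); V=W-mid
    yel=(im[...,0]>im[...,2]*1.8)&(im[...,1]>im[...,0]*.75)
    t=V@d; rad=np.linalg.norm(V-t[...,None]*d,axis=-1)
    m=yel&(rad<.05)&(t>.05)&(t<.3); P=W[m]; tt=t[m]; print(n,len(P),np.percentile(tt,[0,1,5,50,95,100]).round(3))
    for lo in np.arange(.1,.28,.03):
        k=(tt>lo)&(tt<lo+.03); 
        if k.sum()>5: print(lo.round(2),k.sum(),(V[m][k]-tt[k][:,None]*d).mean(0).round(4), rad[m][k].max().round(3))
    m=(np.linalg.norm(W[...,:2]-mid[:2],axis=-1)<.04)&(W[...,2]>.156)&(W[...,2]<.17)
    if m.sum()>20: print("cap",cv2.minEnclosingCircle(W[m][:,:2].astype(np.float32)),W[m][:,2].max())
save("final",np.hstack([cv2.resize(q["image"][130:330,100:300],(400,400)),cv2.resize(e["image"][20:220,180:380],(400,400))]))
```

```text
[-1.05  0.53  1.26  0.51  1.96  0.74]
29.725 0.02656750064789536 59.14357155561447 [-0.99778184  0.13497258 -1.74777235] [ 1.54239172e-06 -2.03941324e-06  6.27817826e-06]
scene 601 [0.101 0.106 0.111 0.167 0.259 0.284]
0.1 128 [0.0107 0.007  0.0087] 0.028
0.13 143 [0.0093 0.0061 0.0076] 0.026
0.16 110 [0.0073 0.0049 0.0061] 0.02
0.19 95 [0.0088 0.0038 0.0053] 0.018
0.22 65 [0.012  0.0002 0.0022] 0.028
0.25 58 [0.0086 0.0034 0.0049] 0.046
cap ((0.47241878509521484, -0.155633345246315), 0.019383061677217484) 0.1612095406232182
side 40 [0.139 0.139 0.139 0.15  0.198 0.271]
0.13 29 [-0.0147  0.0069  0.0043] 0.021
0.16 8 [-0.0112  0.0082  0.0062] 0.016
```

View pics/final.png

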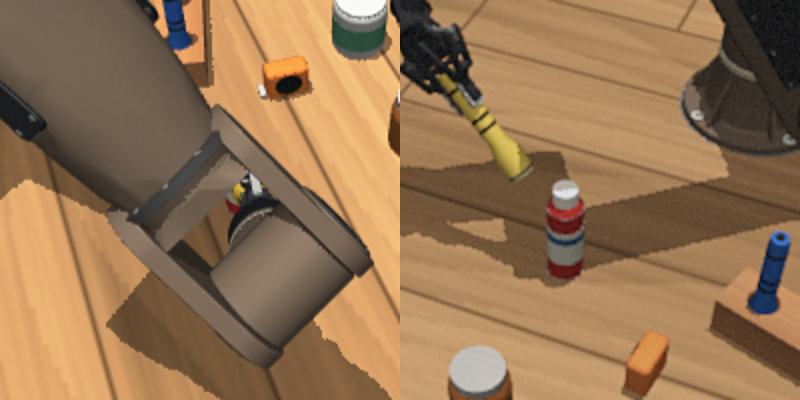

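In the right picture the torch slants at about 45° with its lens at (520,175), aimed at the standing can at (565,230). It touches only the gripper. The depth data puts the lens about 0.10 m from the can's middle, on axis to within a few mm.

```bash
python3 -c "
from h import *
print(finish_job())"
```

```text
the job is handed in; nothing more can be done
None
```

The job is handed in at about 30 s: the can stands upright close to where it lay, and the small yellow torch is held still at about 45°, its lens about 10 cm from the can's middle and touching only the gripper.

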